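# Re-set the length stop on the fence rail

### The arm

A 6-joint arm with a two-finger parallel gripper is mounted at the origin on the work surface. World frame = base frame: x ahead of the robot, y to its left, z up, the work surface at z = 0. Lengths are in mm, angles in rad, forces in N, time in s.
With the tool pointing down it reaches from about 350 to 975 mm from the base axis. Payload 7.1 kg.
Tool frame: the origin (TCP) lies on the front face of the gripper's body, between the roots of the fingers; the fingertips stand 80 mm ahead of it and the grasp point (between the pads) lies 61 mm ahead of it (env.tips_ahead is the distance from the TCP to the fingertips, in mm); z points along the fingers, y is the line along which they close (so a half turn about z gives the same grasp; the last joint's range is limited). The gripper opens to 88 mm and grips with 3 to 60 N. Pads are 20 mm wide; open, the fingers measure 115 mm over their backs; the gripper's body (75 mm by 178 mm) begins 61 mm behind the grasp point.
Start: joints at [-1.361, 0.423, 1.63, -0, 1.089, -0.019], TCP at [141.775, -608.691, 302.675] pointing down, gripper open.
Joint ranges: [-3, 3], [-0.9, 2.11], [0.09, 2.58], [-1.31, 4.45], [0.11, 2.69], [-2.54, 2.54]. Speed limits (rad/s): [2.39, 2.39, 3.01, 3.14, 3.14, 3.14].

### API

Orientations are given as a unit quaternion [x, y, z, w].
In Python, from station import env, set_gripper, viewer, workorder gives the robot as it stands. Calls block until the motion is done:
- env.reach(position, orientation): joint-space move of the TCP to a pose.
- env.move_l(position, rot=None, rate=150, f_stop=None): straight line of the TCP; rot=None keeps the orientation; rate is the mean speed in mm/s. With f_stop (N) it stops when the force on the tool has changed by that much, and returns True; else False.
- env.move_joints(angles): joint-space move.
- set_gripper(opening): finger opening in mm; the grip force is fixed at half the most; returns when the fingers have stopped.
- env.hold(seconds).
- env.ik(position, orientation): joint angles nearest the present ones, or None.
- env.read_state(): the state.
- viewer.camera(name): name is "side" or "top"; returns the picture (400x640x3 uint8, blue, green, red); there is no depth.
- viewer.camera_params(name): a dict with "fx", "fy", "cx", "cy" (pixels), "dist" ([k1, k2, p1, p2, k3] as OpenCV has them; the pictures are not rectified), "pose" (4x4, takes a point from camera to world coordinates). Camera axes: x right, y up, looking along -z (the intrinsics and any distortion apply to the point x, -y, -z); pixel columns grow to the right and rows downward; lengths in mm; the calibration is good to about 2 mm. A picture is of the moment at which its call begins. camera_params takes no time and is no camera call.
A pose or a line that the arm cannot do raises env.IKError and nothing moves.
- workorder.sign_off(): hands the job in; it is judged then, once.
The state is a dict: "time_s": time; "qpos": joint angles; "dq": joint speeds; "tau": joint torques, N m; "tool_pos": TCP position; "orientation": TCP orientation; "force": force on the tool from outside, world axes, zero at the start; "wrist_torque": the same for the moment, N m; "width": finger opening in mm; "grip_force": force on a finger pad.
Only numpy, scipy, OpenCV 4.12 (cv2) and the standard library are available. Lean on these libraries where they do the work, as an engineer would, in place of code of your own. Each camera call takes 0.05 s, during which the arm holds its last target. There are 200 camera calls.

### The job

The sliding length stop on the aluminium rail is latched in its middle pocket. Rock its lever open by the heel, slide the stop along to the station marked by the arrow-shaped tab (not the round one), and swing the lever down again there until its tooth has dropped fully home in the hidden pocket near that tab; feel for the pocket, do not force anything, and leave the tools and the offcut lying round the rail where they are.

Things in the scene. Friction and masses are not known exactly. Their poses are not given: they have to be found in the camera images.
- rail: Fixed aluminium fence rail, 460 mm long (its y axis), 80 mm wide (x), 45 mm high, with a dark slot along its top, and a flange 8 mm high reaching 99 mm from its middle along its far (+x) side. Origin: centre of the rail's underside, on the bench; z up, -x faces the robot. Its yaw varies by 0.2 rad either way.
- carriage (a joint): Position of the stop carriage along the rail's +y (m); 0 = the middle pocket, ends at +-0.15. A grey saddle: two cheeks, 86 mm wide (x), with flat upright end faces 46 mm to either side (y) of its middle, from the rail top (z 45 mm) to 88 mm; the lever lies between them. It slides with about 3 N of friction and stays where it is left.
- lever (a joint): Angle of the rocker lever on the carriage (rad): 0 = latched, tooth home, lever level; 0.5 = fully open. Hinge along the rail's y, at x +20 mm, z 78 mm in the rail frame, midway between the cheeks. Pressing the heel (behind the hinge) down opens it, pressing the cradle (robot's side) down closes it. A stiff hinge (0.22 N m): it stays where it is left.
- tooth (a point): Lower end of the round-ended tooth, 10 mm thick, under the lever, 40 mm from the hinge on the cradle side. Off a pocket it lands on the slot floor and the lever stops at about 0.25 rad; over one it sinks 12 mm more and the lever goes to 0. With the lever below about 0.2 rad it is in a pocket and blocks sliding. Pressed lightly it slides easily along the slot floor.
- cradle (a point): Centre of the top of the lever's front pressing plate, 97 mm from the hinge: 46 mm (x) by 64 mm (y), 10 mm thick, with a lip 8 mm thick and 8 mm high along each y side (56 mm between them), so that a fingertip pressing there can also push the stop along by a lip. About 83 mm above the bench when latched, 107 mm with the tooth on the slot floor, 128 mm open.
- heel (a point): Centre of the top of the lever's rear pressing pad (the heel), 36 mm (x) by 40 mm (y), 60 mm behind the hinge. About 84 mm above the bench when latched, 55 mm when open.
- pointer (a point): Tip of the small steel index finger on the far side of the carriage, in line with the carriage's middle and the tooth.
- arrow_tab: Flat steel arrow, about 45 mm long, 6 mm thick, fixed on the rail's far flange, pointing at the rail: the wanted station, 82 to 118 mm from the rail's middle, on either side. Origin: underside, on the arrow's centre line; y axis along the rail.
- slot_mid (a point): Middle of the slot along the rail's top, over the middle pocket. Each station's pocket is out of sight inside the slot: its middle lies up to 9 mm to either side (along the rail) of the tab. It is 14 mm long: 2 mm of play each way for the tooth. The slot floor is plain from there to the middle pocket and for 50 mm beyond.
- disc_tab: Flat round steel tab, 40 mm across and 6 mm thick, on the same flange on the other side of the middle: another station, not wanted. Origin: centre of its underside.
- offcut: Bystander: loose wooden offcut block, 45 x 130 x 34 mm, in front of the rail. Origin: its underside's centre.
- wrench: Bystander: loose steel wrench, 180 mm long, in front of the rail. Origin: its underside's centre.
- screwdriver: Bystander: loose black screwdriver, 200 mm long, behind the rail. Origin: its underside's centre.
- tape_measure: Bystander: loose yellow tape measure, 66 x 36 x 60 mm, behind the rail. Origin: its underside's centre.

How it is judged (in metres and radians):
On the way, in this order (a step that is already met when the one before it is completed fails the run):
1. the lever is rocked open, its tooth out of the middle pocket (value of joint lever above 0.35 rad), for 0.2 s.
2. the stop is within 16 mm of the arrow tab (y of pointer in the frame of arrow_tab between -0.016 and 0.016 m), for 0.2 s.
At the end, for the whole second after the job is handed in: the lever is down to within 0.04 rad of level (tooth home in the pocket) with the pointer within 14 mm of the arrow tab along the rail, and stop and lever are at rest (y of pointer in the frame of arrow_tab between -0.014 and 0.014 m and value of joint lever below 0.04 rad and velocity of joint lever between -0.05 and 0.05 rad/s and velocity of joint carriage between -0.01 and 0.01 m/s); the robot touches nothing.
It fails at once if the stop or its lever is forced with more than 60 N (contact force between any of the arm, the fingers and rail above 60 N).
It fails at once if the offcut, wrench, screwdriver or tape measure is moved by more than 30 mm (distance of any of offcut, wrench, screwdriver, tape_measure from where it was at the start of the episode above 0.03 m).
It also fails if it takes over 64 s, if anything falls off the work surface, if the arm or the gripper's body presses on something with over 40 N, if the wrist force passes 120 N, or if a joint passes its speed limit or range.

## Working session

There is one attempt and no reset: what is moved stays moved. The work goes in short steps, each a Python script; the robot and the scene stay as the last script left them, time stands still between calls to the robot, and variables do not carry over. Pictures are saved under pics/ and viewed, at most 10 in all, crops included, and the job is handed in when it is done.

```bash
mkdir -p pics; ls; python3 - <<'E'
from station import env, viewer
import cv2
for n in("side","top"):
    cv2.imwrite(f"pics/{n}0.png",viewer.camera(n)); p=viewer.camera_params(n); print(n,p)
print(env.read_state()["time_s"],env.read_state()["orientation"],env.read_state()["width"])
E
```

```text
pics
side {'fx': 410.4093209784681, 'fy': 410.4093209784681, 'cx': 324.10144188563004, 'cy': 202.68219279652777, 'dist': array([0.01441334, 0.        , 0.        , 0.        , 0.        ]), 'pose': array([[-8.73174432e-01,  2.74171346e-01, -4.02984472e-01,
         2.67600041e+02],
       [-4.87289113e-01, -4.72800284e-01,  7.34172467e-01,
         5.69859820e+02],
       [ 1.07578802e-02,  8.37430573e-01,  5.46437831e-01,
         5.01889628e+02],
       [ 0.00000000e+00,  0.00000000e+00,  0.00000000e+00,
         1.00000000e+00]])}
top {'fx': 386.1661778299254, 'fy': 386.1661778299254, 'cx': 321.8825176354051, 'cy': 204.08205043175354, 'dist': array([0.0195621, 0.       , 0.       , 0.       , 0.       ]), 'pose': array([[ 2.44358814e-02,  9.97335661e-01, -6.87347549e-02,
         5.43134419e+02],
       [-9.99630069e-01,  2.35549918e-02, -1.35973206e-02,
        -1.46230517e+01],
       [-1.19420462e-02,  6.90415903e-02,  9.97542303e-01,
         7.56714486e+02],
       [ 0.00000000e+00,  0.00000000e+00,  0.00000000e+00,
         1.00000000e+00]])}
0.1 [ 9.93459592e-01  1.14182022e-01 -5.61875717e-05 -7.07797227e-04] 87.94213624793707
```

View pics/side0.png

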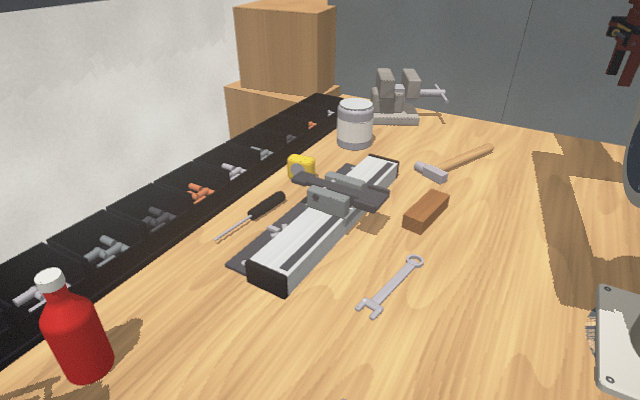

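View pics/top0.png

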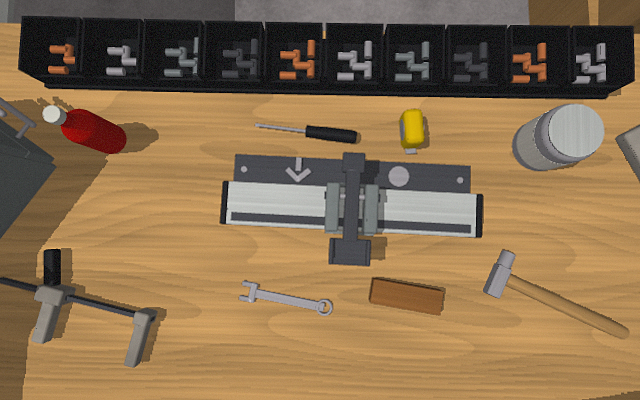

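The top view shows the rail from about (222,202) to (482,217), with the arrow at (298,170), which is the +y side. The disc is at (399,176), the heel at (353,160) and the cradle at (350,252). I'll enlarge crops to get precise pixels.

```bash
python3 - <<'E'
import cv2
a=cv2.imread("pics/top0.png")[145:275,215:490]; cv2.imwrite("pics/tc.png",cv2.resize(a,None,fx=2.9,fy=2.9,interpolation=cv2.INTER_CUBIC))
a=cv2.imread("pics/side0.png")[145:300,220:410]; cv2.imwrite("pics/sc.png",cv2.resize(a,None,fx=3.8,fy=3.8,interpolation=cv2.INTER_CUBIC))
E
```

```text
(no output)
```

View pics/tc.png

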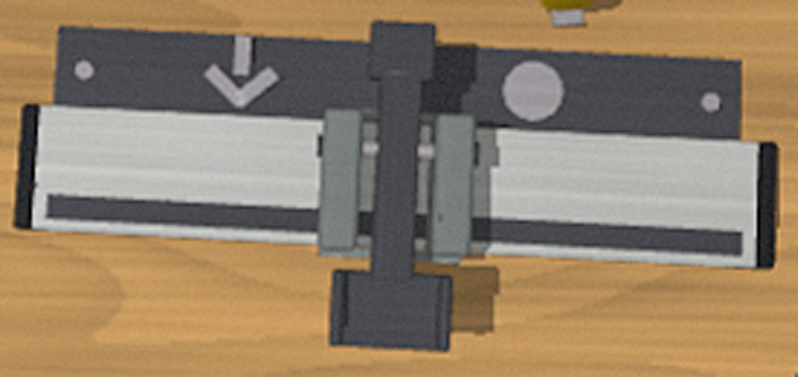

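View pics/sc.png

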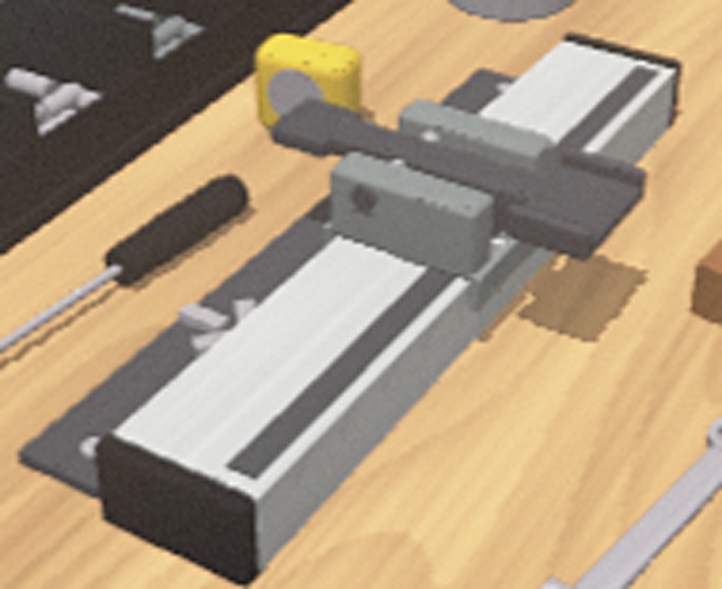

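The crops give the rail-top corners, heel, cradle and arrow (tip at crop 240,108). I'll fit the rail pose from both views and triangulate the heights.

```bash
cat > geo.py <<'E'
import numpy as np, cv2
from station import viewer
P={n:viewer.camera_params(n) for n in("side","top")}
F=np.diag([1.,-1,-1])
def K(p): return np.array([[p["fx"],0,p["cx"]],[0,p["fy"],p["cy"]],[0,0,1]])
def proj(n,X):
    p=P[n]; R=F@p["pose"][:3,:3].T; t=-R@p["pose"][:3,3]
    return cv2.projectPoints(np.atleast_2d(X).astype(float),cv2.Rodrigues(R)[0],t,K(p),p["dist"])[0][:,0]
def ray(n,uv):
    p=P[n]; x=cv2.undistortPoints(np.array([[uv]],float),K(p),p["dist"])[0,0]
    return p["pose"][:3,3],p["pose"][:3,:3]@F@np.array([x[0],x[1],1])
def onz(n,uv,z):
    o,d=ray(n,uv); return o+d*(z-o[2])/d[2]
def tri(a,b):
    (o,d),(q,e)=ray("top",a),ray("side",b)
    s=np.linalg.lstsq(np.c_[d,-e],q-o,rcond=None)[0]; A,B=o+d*s[0],q+e*s[1]
    return (A+B)/2,np.linalg.norm(A-B)
def tc(u,v): return (u+.5)/2.9-.5+215,(v+.5)/2.9-.5+145
def sc(u,v): return (u+.5)/3.8-.5+220,(v+.5)/3.8-.5+145
E
python3 - <<'E'
from geo import *
from scipy.optimize import least_squares
obs=[("top",tc(22,104),(40,230,45)),("top",tc(15,227),(-40,230,45)),("top",tc(777,143),(40,-230,45)),("top",tc(775,268),(-40,-230,45)),
("side",sc(105,440),(40,230,45)),("side",sc(258,490),(-40,230,45)),("side",sc(245,582),(-40,230,0)),("side",sc(679,67),(-40,-230,45)),("side",sc(566,38),(40,-230,45))]
def W(q,p):
    c,s=np.cos(q[2]),np.sin(q[2]); return np.array([q[0]+c*p[0]-s*p[1],q[1]+s*p[0]+c*p[1],p[2]])
f=lambda q:np.concatenate([proj(n,W(q,p))[0]-o for n,o,p in obs])
r=least_squares(f,[560,0,0],loss="soft_l1"); q=r.x; print(q,f(q).reshape(-1,2).round(1).tolist())
for n,a,b in [("railNEtop",tc(22,104),sc(105,440)),("SW",tc(15,227),sc(258,490)),("SE",tc(775,268),sc(679,67)),("cradle -x+y corner",tc(330,343),sc(588,258)),("cradle -x-y lip",tc(450,350),sc(645,172)),("arrow shaft end",tc(243,38),sc(190,313))]:
    X,e=tri(a,b); c,s=np.cos(q[2]),np.sin(q[2]); d=X[:2]-q[:2]; print(n,X.round(1),round(e,1),"rail",(c*d[0]+s*d[1]).round(1),(-s*d[0]+c*d[1]).round(1))
for n,u,z in [("arrow tip",tc(240,108),14),("arrow shaft",tc(243,38),14),("arrowL",tc(208,72),14),("arrowR",tc(274,74),14),("disc",tc(533,91),14),("heel",tc(403,50),84),("cradle",tc(391,310),86),("cheekL",tc(340,182),88),("cheekR",tc(455,188),88)]:
    X=onz("top",u,z); c,s=np.cos(q[2]),np.sin(q[2]); d=X[:2]-q[:2]; print(n,X.round(1),"rail",(c*d[0]+s*d[1]).round(1),(-s*d[0]+c*d[1]).round(1))
for n,u in [("wrench",(290,298)),("offcut",(407,294)),("tape",(412,128)),("sd",(330,133))]: print(n,onz("top",u,30).round())
E
```

```text
[ 5.84711336e+02 -5.74508806e+01 -3.23188992e-02] [[5.5, -0.1], [4.7, 0.5], [-5.9, 0.1], [-6.5, 0.7], [0.0, -1.6], [-1.3, 2.6], [3.2, -1.5], [-0.7, 0.5], [-1.0, 0.1]]
railNEtop [628.9 178.7  49.1] 5.1 rail 36.6 237.5
SW [550.1 178.   55.5] 6.0 rail -42.2 234.2
SE [ 539.4 -299.7   39.6] 1.3 rail -37.5 -243.6
cradle -x+y corner [486.5 -19.7  75.8] 1.5 rail -99.4 34.6
cradle -x-y lip [485.7 -90.4  87.4] 0.4 rail -97.9 -36.1
arrow shaft end [682.7  42.7  10.5] 3.3 rail 94.7 103.2
arrow tip [636.2  43.9  14. ] rail 48.2 103.0
arrow shaft [683.5  43.2  14. ] rail 95.5 103.8
arrowL [660.  66.  14.] rail 71.2 125.8
arrowR [659.6  21.8  14. ] rail 72.3 81.6
disc [ 652.1 -151.1   14. ] rail 70.3 -91.4
heel [665.1 -59.4  84. ] rail 80.4 0.6
cradle [508.4 -55.1  86. ] rail -76.3 -0.1
cheekL [583.8 -23.   88. ] rail -2.0 34.4
cheekR [581.8 -91.7  88. ] rail -1.8 -34.4
wrench [417.  50.  30.]
offcut [ 430. -166.   30.]
tape [ 742. -173.   30.]
sd [730. -17.  30.]
```

```bash
cat > h.py <<'E'
import numpy as np
from scipy.spatial.transform import Rotation as R
from station import env,set_gripper,viewer,workorder
Q=np.array([584.7,-57.5]); YAW=-0.0323; T=env.tips_ahead
ROT=(R.from_euler("z",YAW)*R.from_euler("x",np.pi)).as_quat()
def tcp(x,y,z):   # rail frame fingertip -> TCP in world
    c,s=np.cos(YAW),np.sin(YAW); return np.array([Q[0]+c*x-s*y,Q[1]+s*x+c*y,z+T])
def tip():
    p=env.read_state()["tool_pos"]; c,s=np.cos(YAW),np.sin(YAW); d=np.array(p[:2])-Q
    return np.array([c*d[0]+s*d[1],-s*d[0]+c*d[1],p[2]-T])
def go(x,y,z,rate=100,f=None): return env.move_l(tcp(x,y,z),rate=rate,f_stop=f)
def rep(*a):
    s=env.read_state(); print(*a,"t%.1f"%s["time_s"],"tip",tip().round(1),"F",np.round(s["force"],1),"w%.1f"%s["width"])
E
python3 - <<'E'
from h import *
import cv2
set_gripper(0); rep("closed")
env.reach(tcp(79,0,190),ROT); rep("above heel")
go(79,0,95,120); rep("near")
print(go(79,0,80,25,3)); rep("touch")
print(go(79,0,58,30,25)); rep("open")
env.hold(.3); rep("held")
go(79,0,190,150); rep("up")
cv2.imwrite("pics/s1.png",viewer.camera("side"))
E
```

```text
closed t1.4 tip [-424.9 -565.2  222.7] F [-0.5 -0.8  0.3] w0.5
above heel t4.1 tip [ 78.9  -0.9 190.1] F [0.6 1.  0.1] w0.6
near t5.1 tip [79.5 -0.1 95.7] F [ 0.6 -0.5  0.9] w0.7
True
touch t5.5 tip [79.2  0.  83.1] F [ 0.4 -0.7  0.3] w0.5
False
open t6.5 tip [79.1 -0.  58.7] F [-1.2  0.3  6.8] w0.3
held t6.8 tip [79.1 -0.  58.7] F [-0.6 -0.1  5.9] w0.7
up t7.9 tip [ 78.4   0.  188.9] F [ 0.4  0.  -0.2] w0.6
```

View pics/s1.png

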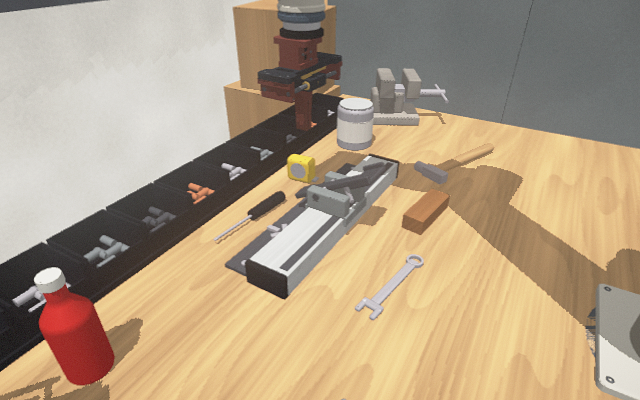

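The side view shows the lever rocked open: the cradle is up at (370,170) and nothing else has moved. Next I'll enter the cradle, press it down to the slot floor and start sliding.

```bash
python3 - <<'E'
from h import *
set_gripper(18); go(-74,0,190,200); rep("above cradle")
go(-74,0,150,150)
print(go(-74,0,120,30,4)); rep("touch")
print(go(-74,0,100,25,9)); rep("floor")
p=tip(); go(-74,0,p[2]+.7,20); set_gripper(27); rep("spread")
print(go(-74,25,p[2]+.7,60,15)); rep("slid 25")
E
```

```text
above cradle t9.3 tip [-7.280e+01 -1.000e-01  1.905e+02] F [0.1 0.9 0.1] w18.0
False
touch t10.9 tip [-73.9  -0.  120. ] F [-0.3  0.7 -0.3] w18.0
False
floor t11.9 tip [-73.8   0.  100. ] F [-0.1  0.3  0.7] w17.6
spread t12.5 tip [-74.    0.  100.7] F [-0.8 -0.2  0.6] w27.5
True
slid 25 t12.8 tip [-73.8   9.8 100.7] F [-1.4 -9.4  2.8] w27.0
```

I pressed the cradle while the tooth was still over the middle pocket, so it dropped partly back in. I'll back off and look before reopening it.

```bash
python3 - <<'E'
from h import *
import cv2
set_gripper(18); rep("w18"); p=tip(); go(p[0],p[1],190,150); go(79,p[1],190,200); rep("heel")
set_gripper(0)
a=viewer.camera("side")[130:300,220:410]; b=viewer.camera("top")[145:275,215:490]
a=cv2.resize(a,(400,358),interpolation=2);b=cv2.resize(b,(798,377),interpolation=2)
cv2.imwrite("pics/c2.png",a)
cv2.imwrite("pics/t2.png",b)
E
```

```text
w18 t13.2 tip [-74.3  10.1 100.2] F [ 0.1 -0.2  0.2] w18.1
heel t14.8 tip [ 78.   10.1 189. ] F [0.3 0.4 0.6] w17.9
```

View pics/c2.png

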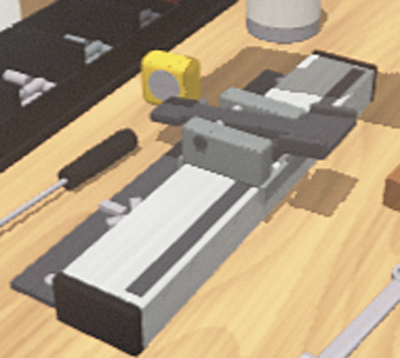

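The lever is nearly down (cheek corner at about crop (265,187)), and the stop is still at about the middle pocket. I'll reopen it by the heel, then push the stop by the cheek's end face with the lever fully open.

```bash
python3 - <<'E'
from h import *
import cv2
go(79,2,100,150); print(go(79,2,58,40,25)); rep("open"); go(79,2,140,150); go(79,2,190,200)
go(10,-75,190,250); go(10,-75,62,150); rep("behind cheek")
print(go(10,-45,62,30,2.5)); rep("touch"); c=tip()[1]
env.hold(.1)
go(10,c+25,62,40,15); rep("after 25")
b=viewer.camera("top")[145:275,215:490]
cv2.imwrite("pics/t3.png",cv2.resize(b,None,fx=2.9,fy=2.9,interpolation=2))
E
```

```text
False
open t17.4 tip [79.6  1.9 58.4] F [-1.5 -0.3  6.7] w0.5
behind cheek t20.0 tip [ 10.7 -74.9  62.7] F [-1.1  0.4  0.4] w0.3
True
touch t20.8 tip [  9.7 -50.5  61.6] F [-0.7 -0.6  0. ] w0.8
after 25 t21.7 tip [ 10.4 -25.1  62.3] F [-0.8  0.2 -0.1] w0.2
```

View pics/t3.png

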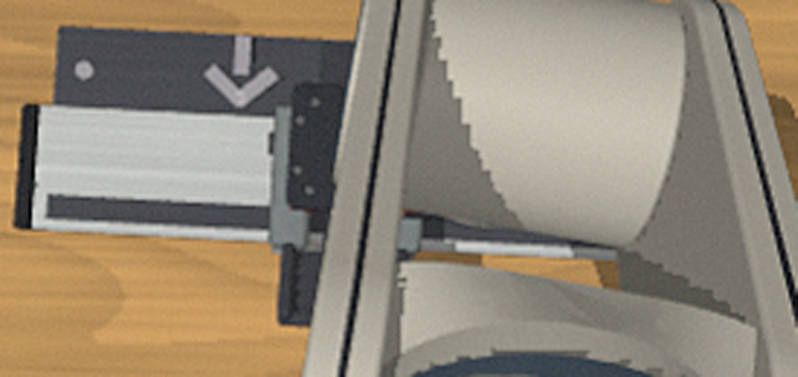

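The stop has moved about 29 mm (left cheek face from crop x≈320 to 271). That makes carriage = tip + 54, so I'll push on to just short of the tab and check.

```bash
python3 - <<'E'
from h import *
import cv2
go(10,37.5,62,50,15); rep("pushed"); env.hold(.3)
go(10,34,62,50); go(10,34,190,180); go(-74,30,190,250); go(-300,30,190,300)
rep("clear")
b=viewer.camera("top")[145:275,215:490]
cv2.imwrite("pics/t4.png",cv2.resize(b,None,fx=2.9,fy=2.9,interpolation=2))
E
```

```text
pushed t23.1 tip [ 9.7 37.6 61.7] F [ 0.2  1.1 -0.4] w0.2
clear t25.9 tip [-297.8   29.9  190.6] F [0.6 0.1 0.3] w0.6
```

View pics/t4.png

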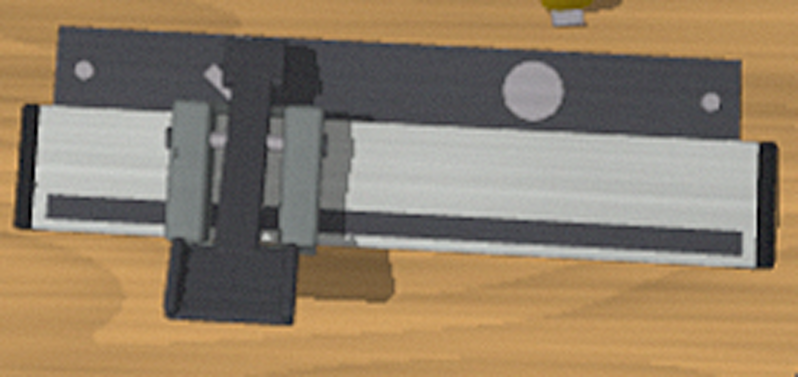

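The cheek centres moved 153 crop px, about 91.6 mm, so the stop is about 12 mm short of the tab with the lever open. Next I'll press lightly and feel forward for the pocket.

```bash
python3 - <<'E'
from h import *
set_gripper(18); go(-74,91.5,190,300); go(-74,91.5,145,150); rep("above")
hit=go(-74,91.5,88,40,8); rep("press",hit); z0=tip()[2]
if hit and z0>103:
    go(-74,91.5,z0+.7,20); set_gripper(36); rep("spread")
    y=91.5
    for i in range(13):
        y+=2; s=go(-74,y+2,z0+.7,25,14)
        hit=go(-74,tip()[1],z0-12,25,8); rep(i,s,hit)
        if s or tip()[2]<z0-4: break
        go(-74,tip()[1],z0+.7,20)
E
```

```text
above t27.9 tip [-74.7  91.2 145.2] F [ 1.  -0.1  0.9] w18.0
press True t28.8 tip [-74.5  91.5 109.7] F [-1.1 -0.5  5.5] w17.8
spread t29.5 tip [-73.9  91.8 110.4] F [0.2 3.5 0.3] w36.1
0 False True t30.0 tip [-74.   95.6 109.9] F [-0.8 -0.2  4.8] w36.3
1 False True t30.8 tip [-74.1  97.4 109.7] F [-1.5 -0.3  6.4] w35.8
2 False True t31.5 tip [-74.   99.5 109.8] F [-1.2 -0.2  4.8] w36.3
3 False True t32.2 tip [-74.2 102.2 109.4] F [-0.5  1.1  4.7] w35.7
4 False True t33.0 tip [-74.4 103.6 108.6] F [-0.6  0.6  3.4] w36.1
5 False True t33.8 tip [-74.4 105.6 105.1] F [0.2 0.2 0.5] w36.0
```

```bash
python3 - <<'E'
from h import *
for i in range(5):
    hit=go(-74,tip()[1],78,25,14); env.hold(.1); rep(i,hit)
    if tip()[2]<90: break
    p=tip(); print(go(-74,p[1]+1,p[2]+1.5,20,14)); rep("slide")
E
```

```text
0 True t34.7 tip [-74.4 105.5  83.1] F [-1.5 -1.2 10.5] w36.0
```

It dropped to 83.1 mm, which is the latched height. I'll press once more to confirm, then withdraw and check.

```bash
python3 - <<'E'
from h import *
import cv2
print(go(-74,tip()[1],78,15,20)); rep("firm")
p=tip(); go(p[0],p[1],p[2]+1,20); set_gripper(24); p=tip()
go(p[0],p[1],190,120); go(-300,30,190,300); rep("clear")
b=viewer.camera("top")[145:275,215:490]; a=viewer.camera("side")[140:310,215:415]
b=cv2.resize(b,(634,300),interpolation=2);a=cv2.resize(a,(353,300),interpolation=2)
im=np.zeros((600,634,3),np.uint8); im[:300]=b; im[300:,:353]=a; cv2.imwrite("pics/f.png",im)
E
```

```text
True
firm t35.0 tip [-74.3 105.5  83.1] F [-2.8 -0.3 11.2] w36.1
clear t37.6 tip [-298.4   30.   190.4] F [-0.1 -0.3  0.2] w24.0
```

View pics/f.png

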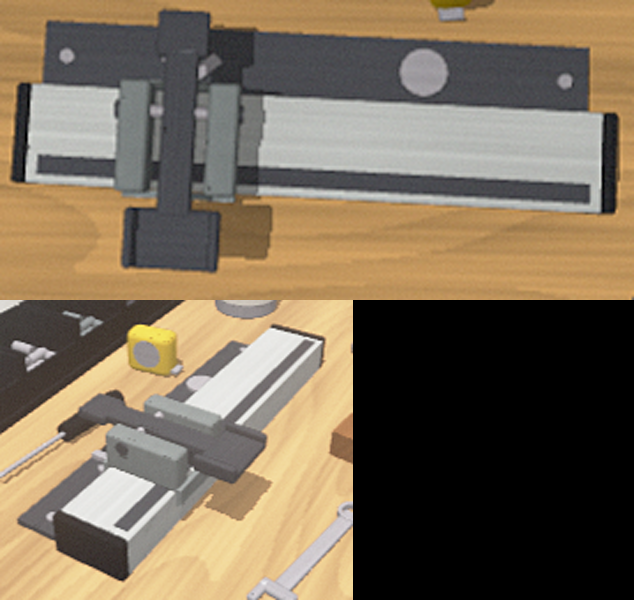

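The lever is level and the cheek centres sit at about 103 mm, against the tab at about 103.5 mm. The tools haven't moved, so I'm handing it in.

```bash
python3 -c "
from station import workorder
print(workorder.sign_off())"
```

```text
the job is handed in; nothing more can be done
None
```

The job is handed in, with no verdict returned: the stop is latched about 1 mm from the arrow tab, lever level with its tooth home, and no tools or offcut seen to move. On the way I once pressed the tooth partly back into the middle pocket and had to reopen it by the heel.

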